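# Let the finished tin out of the can rack into the collection crate

## Task

The squat, wide tin on the two-lane can rack is finished with and goes into the grey collection crate. First move the crate up against the rack's open end, squarely in front of the lane that holds the tin; then turn the gate knob clockwise until it clicks fully open, sweep the tin along its lane and off the end so that it drops into the crate (push it, do not lift it), and turn the knob back until the gate clicks fully shut. The slim spice jar in the other lane stays standing where it is, and the crate stays where you put it.

Things in the scene. Friction and masses are not known exactly. Their poses are not given: they have to be found in the camera images.
- rack: Fixed pale wooden can rack on legs, 206 x 200 mm; origin on the worktop under its centre. Two lanes run along its y; the mouth the things leave by is at y = -100 mm, the back end is open too. Deck top 75 mm up. Lane centres x = -50 (near) and +50 mm (far), 90 mm wide; rails and divider rise 18 mm above the deck. Front board under the mouth, 8 to 63 mm up: the crate stands against it.
- lane_near (a point): Middle of the mouth of the near lane (rack x = -50 mm), at deck height on the very edge.
- lane_far (a point): Middle of the mouth of the far lane (rack x = +50 mm), at deck height on the very edge.
- drop_near (a point): Point on the worktop 78 mm out from the mouth of the near lane: the crate's centre belongs here when the tin is in the near lane.
- drop_far (a point): The same for the far lane.
- gate (a joint): Gate with knob, turning on an upright axis on the divider, 30 mm inside the mouth (rack x 0, y -70 mm). 0 = shut: two arms (96 mm over all, 23 to 35 mm above the deck) lie across both lanes. Positive = clockwise from above; 1.57 = fully open, arms along the divider. A spring detent half way (0.1 N m) must be overcome; past it the gate snaps to the other end.
- knob_grip (a point): Centre of the knob on the gate's axis: a wooden bar grip 46 x 14 mm, 38 mm high, parallel to the gate arms, 44 to 82 mm above the deck; this point is 142 mm above the worktop. Its x axis runs along the bar, y across its 14 mm; it turns with the gate.
- crate: Loose open grey plastic collection crate with ribbed sides, 152 x 152 mm, 65 mm high, 0.45 kg; origin under its centre, at its underside. Mouth 132 x 132 mm inside a rim 10 mm thick and 12 mm high (top at 65 mm), walls 5 mm, inner floor at 10 mm. Slides on two runners.
- tin: Finished tin: squat and wide, 75 mm diameter, 58 mm high, about 0.26 kg, loose, standing in one of the two lanes behind the gate; origin at the centre of its underside.
- tin_center (a point): Centre of the tin, 29 mm above its underside.
- jar: Slim spice jar, 47 mm diameter, 98 mm high, standing loose in the other lane; to be left alone. Origin at the centre of its underside.

How it is judged:
By the outcome, as a careful person would: the job done as asked, in the order asked, and still so for the second after the job is handed in, with the robot touching nothing.
It also fails if it takes over 67 s, if anything falls off the work surface, if the arm or the gripper's body presses on something with over 40 N, if the wrist force passes 120 N, or if a joint passes its speed limit or range.

## Robot

A 7-joint arm with a two-finger parallel gripper is mounted at the origin on a cart in front of the work surface, level with it; the furniture and walls round the work are solid. World frame = base frame: x ahead of the robot, y to its left, z up, the work surface at z = 0. Lengths are in m, angles in rad, forces in N, time in s.
With the tool pointing down it reaches from about 0.425 to 0.925 m from the base axis. Payload 6.8 kg.
Tool frame: the origin (TCP) lies midway between the tips of the shut fingers; the grasp point (between the pads) lies 19 mm behind it (bot.hold_point_z is the distance from the TCP to the grasp point, in m); z points along the fingers, y is the line along which they close (so a half turn about z gives the same grasp; the last joint's range is limited). The gripper opens to 85 mm and grips with 20 to 120 N. Pads are 22 mm wide; open, the fingers measure 114 mm over their backs; the gripper's body (76 mm by 85 mm) begins 54 mm behind the grasp point. The pads swing forward as they close: fully open they stand 13 mm farther back than shut.
Start: joints at [-1.237, 0.477, 0.022, 1.555, -0.011, 1.109, -0.083], TCP at [0.289, 0.61, 0.231] pointing down, gripper open.
Joint ranges: [-2.96, 2.96], [-0.34, 2.1], [-1.41, 1.46], [0.24, 2.44], [-1.37, 4.51], [0.17, 1.92], [-2.96, 2.96]. Speed limits (rad/s): [2.39, 2.39, 3.14, 3.14, 3.14, 3.14, 3.14].

## Interface

Orientations are given as a unit quaternion [w, x, y, z].
In Python, from station import bot gives the robot as it stands. The module is installed in compiled form; this text tells all that it offers.
- The arm moves only by the tool step_arm, never from a script. Its argument "increments" is a list that holds one entry, the list of rows, each a list of 7 numbers: the opening, from -1 (shut) to 1 (fully open), then the shift along the tool's x, y, z in mm, then the turn, a rotation vector about the tool's x, y, z in degrees. In form: [[[grip, x, y, z, ax, ay, az], ...]]. A call has 1 to 10 rows; each row is the pose to reach, as a shift and turn from the pose commanded when the call began, along the tool's axes at that moment; what a row does not reach only later rows make up. A row lasts 1/12 s, in which the tool goes at most 41.7 mm and 7.16 degrees, less where a joint would pass 70% of its speed; a pose out of reach is approached as far as the arm can. A call with a gripper value outside its range is refused whole. The fingers move at their own pace and stop on an object; "force" is the grip in N (left out, the last holds). Time passes only in rows, so rows that repeat a pose let the fingers close. It gives the time, the measured TCP pose, the force, the opening and the grip force at its end, in the units of the state.
- bot.get_obs(): the state, without advancing time (a new reading comes with each control period).
- bot.read_camera(name): name is "scene" or "top" or "wrist"; returns a dict with "image" (384x512x3 uint8, red, green, blue), "camera_matrix" (3x3 intrinsics, pixels), "R" (3x3) and "t" (3): a world point X has camera coordinates R X + t. Camera axes: x right, y down, z forward; pixel columns grow to the right and rows downward; lengths in m; the calibration is good to about 2 mm. A picture is of the moment at which its call begins. There is no depth.
- bot.hand_in(): hands the job in; it is judged then, once.
The state is a dict: "t": time; "q": joint angles; "joint_vel": joint speeds; "joint_torque": joint torques, N m; "eef_pos": TCP position; "tool_rot": TCP orientation; "contact_force": force on the tool from outside, world axes, zero at the start; "torque": the same for the moment, N m; "gripper_width": opening from 0.0 (shut) to 1.0 (fully open); "grasp_force": force on a finger pad.
Only numpy, scipy, OpenCV 4.12 (cv2) and the standard library are available. Lean on these libraries where they do the work, as an engineer would, in place of code of your own. Each camera call takes 0.05 s, during which the arm holds its last target. There are 200 camera calls.

## Working session

There is one attempt and no reset: what is moved stays moved. The work goes in short steps, Python scripts to look and compute and a tool call to move; the robot and the scene stay as the last step left them, time stands still between calls to the robot, and variables do not carry over. Pictures are saved under pics/ and viewed, at most 10 in all, crops included, and the job is handed in when it is done.

Besides the shell and the picture viewer there is one more tool, called after ">>>" by a JSON object that holds its "api" and its "payload", one argument or row to a line. step_arm: Moves the arm, as the interface text tells. Its arguments: {"type":"object","properties":{"increments":{"type":"array"},"force":{"type":"number"}},"required":["increments"]}

```bash
mkdir -p pics
python3 - <<'E'
from station import bot
import cv2,numpy as np
o=bot.get_obs(); print({k:np.round(v,3) for k,v in o.items()})
ims=[]
for n in("scene","top"):
    c=bot.read_camera(n); np.savez(n+".npz",**c); ims.append(c["image"]); print(n,c["camera_matrix"].round(1).tolist(),c["R"].round(3).tolist(),c["t"].round(3).tolist())
    cv2.imwrite(f"pics/{n}0.png",c["image"][...,::-1])
E
```

```text
{'t': np.float64(0.0), 'q': array([-1.237,  0.478,  0.022,  1.556, -0.012,  1.109, -0.083]), 'joint_vel': array([-0.   ,  0.001,  0.   , -0.001, -0.002, -0.   ,  0.002]), 'joint_torque': array([ 0.0000e+00, -5.9646e+01,  1.6080e+00, -2.8119e+01,  1.3000e-02,
        9.0000e-03,  0.0000e+00]), 'eef_pos': array([0.288, 0.61 , 0.23 ]), 'tool_rot': array([-0.   ,  0.219,  0.976, -0.001]), 'contact_force': array([ 0.368,  0.04 , -0.206]), 'torque': array([ 0.02 , -0.003, -0.002]), 'grasp_force': np.float64(0.0), 'gripper_width': np.float64(1.002)}
scene [[435.3, 0.0, 247.3], [0.0, 435.3, 195.1], [0.0, 0.0, 1.0]] [[-0.817, -0.576, -0.025], [-0.202, 0.327, -0.923], [0.54, -0.749, -0.384]] [0.289, 0.286, 0.446]
top [[381.0, 0.0, 253.0], [0.0, 381.0, 194.1], [0.0, 0.0, 1.0]] [[0.006, -1.0, 0.025], [-0.986, -0.01, -0.166], [0.166, -0.023, -0.986]] [-0.251, 0.488, 0.876]
```

View pics/scene0.png

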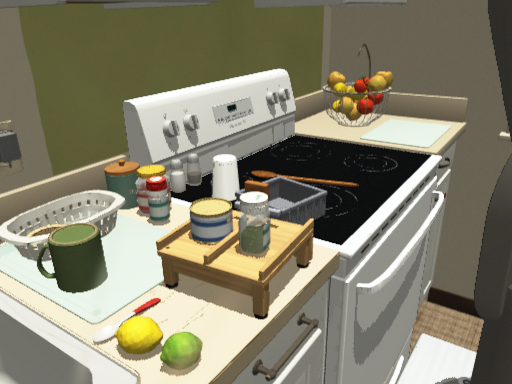

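View pics/top0.png

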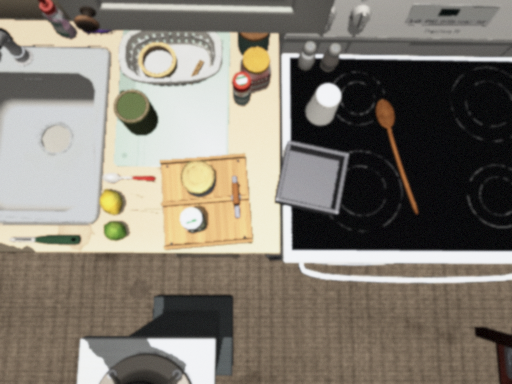

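The top view shows the tin (198,178) in the upper, far lane and the jar (192,218) in the near lane. The mouth is on the right, with the gate knob at about (236,197). The crate is at (312,178), rotated slightly. I'll zoom in for corners.

```bash
cat > h.py <<'E'
import numpy as np,cv2
def ray(c,uv,z):
    K,R,t=c["camera_matrix"],c["R"],c["t"]
    C=-R.T@t; d=R.T@np.linalg.inv(K)@np.array([uv[0],uv[1],1.]); return C+d*(z-C[2])/d[2]
def proj(c,X):
    p=c["camera_matrix"]@(c["R"]@np.asarray(X)+c["t"]); return p[:2]/p[2]
E
python3 - <<'E'
from h import *
c=np.load("top.npz"); im=c["image"]
cr=im[130:265,150:360,::-1]; cr=cv2.resize(cr,None,fx=3.8,fy=3.8,interpolation=cv2.INTER_CUBIC)
cv2.imwrite("pics/crop0.png",cr)
hsv=cv2.cvtColor(im,cv2.COLOR_RGB2HSV)
for p in [(175,200),(260,150),(220,215),(290,180),(312,180),(282,165),(346,170),(300,140)]: print(p,hsv[p[1],p[0]])
E
```

```text
(175, 200) [ 18 106 232]
(260, 150) [ 22  37 242]
(220, 215) [ 19 102 237]
(290, 180) [128   6 163]
(312, 180) [120   8 159]
(282, 165) [126  14  94]
(346, 170) [120   6  83]
(300, 140) [120  34  15]
```

View pics/crop0.png

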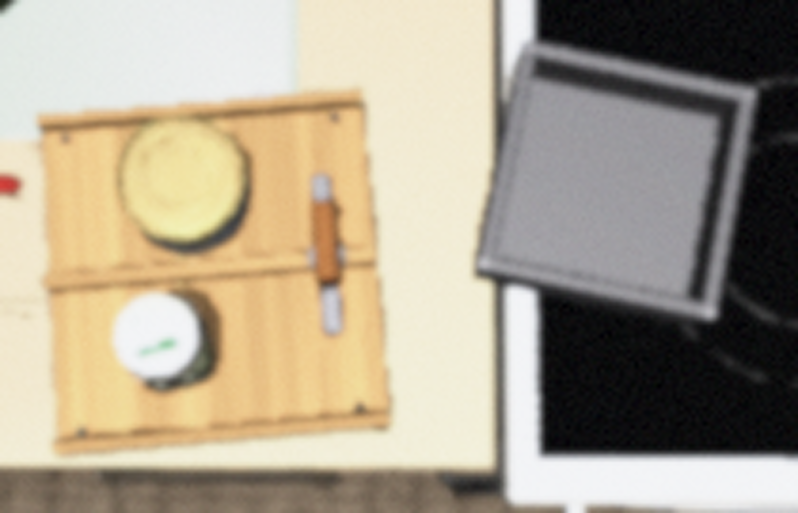

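The crop shows rack corners (42,120),(360,95),(388,424),(58,448), the gate shut across both lanes, and crate rim corners (531,42),(755,92),(714,318),(478,270). The tin is at (184,180).

```bash
cat >> h.py <<'E'
def fit(P,W,H):
    # rigid 2D fit of model rectangle corners to measured; returns centre, yaw
    P=np.asarray(P)[:,:2]; M=np.array([[W,H],[W,-H],[-W,-H],[-W,H]])/2
    c=P.mean(0); A=(P-c).T@M; yaw=np.arctan2(A[1,0]-A[0,1],A[0,0]+A[1,1]); return c,yaw
def rot(a): return np.array([[np.cos(a),-np.sin(a)],[np.sin(a),np.cos(a)]])
E
python3 - <<'E'
from h import *
c=np.load("top.npz"); s=np.load("scene.npz")
f=lambda p:(np.array(p)+.5)/3.8-.5+[150,130]
# model order: (+x,+y),(+x,-y),(-x,-y),(-x,+y) = TL,TR,BR,BL
R=[ray(c,f(p),.093) for p in [(42,118),(361,93),(389,426),(57,450)]]
C=[ray(c,f(p),.065) for p in [(529,41),(757,91),(715,320),(477,272)]]
for n,P in(("rack",R),("crate",C)):
    P=np.array(P); print(n,[round(np.linalg.norm(P[i]-P[(i+1)%4]),4) for i in range(4)])
rc,ry=fit(R,.206,.2); cc,cy=fit(C,.152,.152)
print("rack",rc,np.degrees(ry),"crate",cc,np.degrees(cy))
print(C)
W=lambda x,y:rc+rot(ry)@[x,y]
print("gate pred",W(0,-.07),"knob meas",ray(c,f((326,241)),.157),"arms mid",ray(c,f((327,255)),.110))
print("tin top",ray(c,f((184,180)),.133),"jar top",ray(c,f((157,336)),.173))
d=W(.05,-.178); print("drop_far",d, "mouth",W(.05,-.1))
t=ray(c,f((184,180)),.133)[:2]; print("tin in rack",rot(-ry)@(t-rc)); j=ray(c,f((157,336)),.173)[:2]; print("jar in rack",rot(-ry)@(j-rc))
# check in scene
for X in [(*t,.133),(*W(0,-.07),.157),(*cc,.01),(*W(.103,-.1),.093),(*W(-.103,-.1),.093)]: print(proj(s,X).round(1))
E
```

```text
rack [np.float64(0.1941), np.float64(0.203), np.float64(0.1944), np.float64(0.2001)]
crate [np.float64(0.1484), np.float64(0.15), np.float64(0.1502), np.float64(0.1529)]
rack [ 0.46651435 -0.13799374] 5.0419966985945255 crate [ 0.52975669 -0.38850531] -11.98834309118779
[array([ 0.61925214, -0.33227069,  0.065     ]), array([ 0.58818509, -0.47735457,  0.065     ]), array([ 0.44147865, -0.44589787,  0.065     ]), array([ 0.4701109 , -0.29849812,  0.065     ])]
gate pred [ 0.47266636 -0.20772287] knob meas [ 0.47295935 -0.20688711  0.157     ] arms mid [ 0.47264008 -0.20649476  0.11      ]
tin top [ 0.51184275 -0.1242264   0.133     ] jar top [ 0.41755521 -0.11725189  0.173     ]
drop_far [ 0.53196457 -0.31091068] mouth [ 0.52510947 -0.23321249]
tin in rack [0.04636296 0.00973034]
jar in rack [-0.04694678  0.02496441]
[212.8 205.9]
[257.6 182.8]
[281.5 213.3]
[221.3 199.2]
[315.4 219.2]
```

```bash
cat > p.py <<'E'
import sys,numpy as np
from station import bot
from scipy.spatial.transform import Rotation as Rn
o=bot.get_obs(); q=o["tool_rot"]; R=Rn.from_quat([*q[1:],q[0]]).as_matrix()
y0=np.degrees(np.arctan2(R[1,1],R[0,1]))
print("t",o["t"].round(2),"pos",o["eef_pos"].round(4),"yawY",y0.round(2),"z",R[:,2].round(3),"F",o["contact_force"].round(1),"M",o["torque"].round(2),"w",o["gripper_width"].round(3),"g",o["grasp_force"].round(1),"q",o["q"].round(2))
pos=o["eef_pos"]
a=[float(v) for v in sys.argv[1:]]   # x y z yawY quadruples, each relative to now
for i in range(0,len(a),4):
    d=R.T@(np.array(a[i:i+3])-pos)*1000
    T=Rn.from_euler("z",a[i+3],degrees=True).as_matrix()@np.array([[1,0,0],[0,1,0],[0,0,1.]])
    yv=T@[1,0,0]; Rt=np.column_stack([np.cross(yv,[0,0,-1]),yv,[0,0,-1]])
    print("->",d.round(1),Rn.from_matrix(R.T@Rt).as_rotvec(degrees=True).round(1))
E
python3 p.py 0.5 0.2 0.25 78 .515 -.458 .16 78
```

```text
Traceback (most recent call last):
  File "p.py", line 6, in <module>
    print("t",o["t"].round(2),"pos",o["eef_pos"].round(4),"yawY",y0.round(2),"z",R[:,2].round(3),"F",o["contact_force"].round(1),"M",o["torque"].round(2),"w",o["gripper_width"].round(3),"g",o["grasp_force"].round(1),"q",o["q"].round(2))
              ^^^^^^^^^^^^
AttributeError: 'float' object has no attribute 'round'
```

>>> {"api": "step_arm", "payload": {
  "increments": [
    [[1,-367,-280,-20,0,0,-13],[1,-367,-280,-20,0,0,-13],[1,-367,-280,-20,0,0,-13],[1,-367,-280,-20,0,0,-13],[1,-367,-280,-20,0,0,-13],[1,-367,-280,-20,0,0,-13],[1,-367,-280,-20,0,0,-13],[1,-367,-280,-20,0,0,-13],[1,-367,-280,-20,0,0,-13],[1,-367,-280,-20,0,0,-13]]
  ]
}}

```text
t: 0.93
eef_pos: [0.4801, 0.2383, 0.2493]
tool_rot: [-0.0, 0.107, 0.994, -0.0]
contact_force: [0.5, -0.5, -0.0]
gripper_width: 1.002
grasp_force: 0.0
```

```bash
python3 p.py .515 -.458 .2 78
```

```text
Traceback (most recent call last):
  File "p.py", line 6, in <module>
    print("t",o["t"].round(2),"pos",o["eef_pos"].round(4),"yawY",y0.round(2),"z",R[:,2].round(3),"F",o["contact_force"].round(1),"M",o["torque"].round(2),"w",o["gripper_width"].round(3),"g",o["grasp_force"].round(1),"q",o["q"].round(2))
              ^^^^^^^^^^^^
AttributeError: 'float' object has no attribute 'round'
```

```bash
sed -i 's/o\["t"\].round(2)/round(float(o["t"]),2)/; s/o\["gripper_width"\].round(3)/round(float(o["gripper_width"]),3)/; s/o\["grasp_force"\].round(1)/round(float(o["grasp_force"]),1)/' p.py; python3 p.py .515 -.458 .2 78
```

```text
t 0.93 pos [0.4801 0.2383 0.2493] yawY 77.69 z [-0. -0. -1.] F [ 0.5 -0.5 -0. ] M [-0.01 -0.06  0.  ] w 1.002 g 0.0 q [-0.68  0.23  0.12  1.87 -0.03  1.04  0.81]
-> [-182.6 -672.8   49.3] [-0.  -0.  -0.3]
```

>>> {"api": "step_arm", "payload": {
  "increments": [
    [[1,-182,-650,0,0,0,0],[1,-182,-650,0,0,0,0],[1,-182,-650,0,0,0,0],[1,-182,-650,0,0,0,0],[1,-182,-650,0,0,0,0],[1,-182,-650,0,0,0,0],[1,-182,-650,0,0,0,0],[1,-182,-650,0,0,0,0],[1,-182,-650,0,0,0,0],[1,-182,-650,0,0,0,0]]
  ]
}}

```text
t: 1.77
eef_pos: [0.5035, -0.1774, 0.2493]
tool_rot: [-0.0, 0.107, 0.994, 0.0]
contact_force: [1.5, 1.4, -0.1]
gripper_width: 1.0
grasp_force: 0.0
```

```bash
python3 p.py .515 -.458 .2 78
```

```text
t 1.77 pos [ 0.5035 -0.1774  0.2493] yawY 77.7 z [-0.  0. -1.] F [ 1.5  1.4 -0.1] M [ 0.01 -0.05 -0.03] w 1.0 g 0.0 q [-0.12  0.23  0.4   1.89 -0.11  1.04  1.69]
-> [ -71.1 -271.7   49.2] [ 0.  -0.  -0.3]
```

>>> {"api": "step_arm", "payload": {
  "increments": [
    [[0,-68,-252,0,0,0,0],[0,-68,-252,0,0,0,0],[0,-68,-252,0,0,0,0],[0,-68,-252,0,0,0,0],[0,-68,-252,0,0,0,0],[0,-68,-252,30,0,0,0],[0,-68,-252,50,0,0,0],[0,-68,-252,50,0,0,0],[0,-68,-252,50,0,0,0]]
  ]
}}

```text
t: 2.52
eef_pos: [0.5151, -0.4363, 0.1968]
tool_rot: [-0.002, 0.108, 0.994, 0.001]
contact_force: [0.8, -0.5, 0.6]
gripper_width: 0.498
grasp_force: 0.0
```

```bash
python3 p.py .515 -.458 .046 78
python3 - <<'E'
from station import bot
import cv2
cv2.imwrite("pics/top1.png",cv2.resize(bot.read_camera("top")["image"][120:280,150:390,::-1],None,fx=3,fy=3))
E
```

```text
t 2.52 pos [ 0.5151 -0.4363  0.1968] yawY 77.57 z [-0.004  0.002 -1.   ] F [ 0.8 -0.5  0.6] M [ 0.03 -0.02 -0.  ] w 0.498 g 0.0 q [ 0.3   0.54  0.45  1.61 -0.26  1.06  2.18]
-> [ -5.3 -21.5 150.8] [ 0.1 -0.3 -0.4]
```

View pics/top1.png

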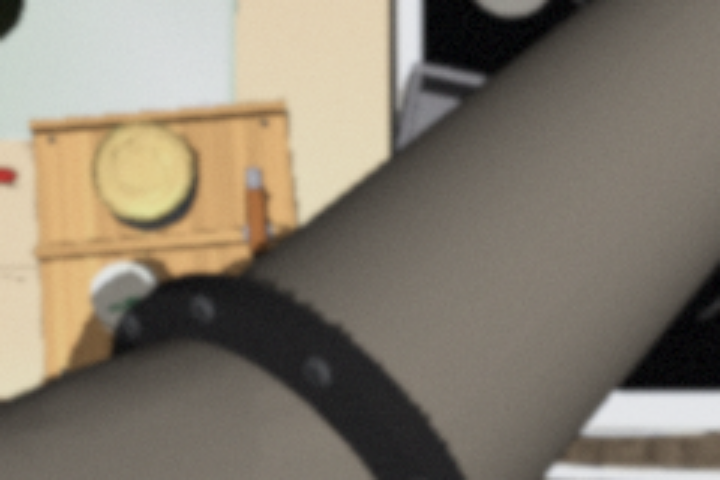

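The arm hides the crate from the top camera; the rack, tin and jar are undisturbed. I'll go on to straddle the rim.

>>> {"api": "step_arm", "payload": {
  "increments": [
    [[0,-5,-22,0,0,0,0],[0,-5,-22,30,0,0,0],[0,-5,-22,70,0,0,0],[0,-5,-22,100,0,0,0],[0,-5,-22,100,0,0,0]]
  ]
}}

```text
t: 2.98
eef_pos: [0.5157, -0.454, 0.0945]
tool_rot: [-0.003, 0.106, 0.994, 0.003]
contact_force: [-1.0, 1.8, -1.0]
gripper_width: 0.497
grasp_force: 0.0
```

```bash
python3 p.py .515 -.458 .046 78
python3 - <<'E'
from station import bot
import cv2,numpy as np
a=bot.read_camera("wrist")["image"][...,::-1];b=bot.read_camera("scene")["image"][140:300,190:400,::-1]
cv2.imwrite("pics/w1.png",np.hstack([cv2.resize(a,(400,300)),cv2.resize(b,(394,300))]))
E
```

```text
t 2.98 pos [ 0.5157 -0.454   0.0945] yawY 77.84 z [-0.006  0.007 -1.   ] F [-1.   1.8 -1. ] M [ 0.08  0.05 -0.01] w 0.497 g 0.0 q [ 0.36  0.67  0.41  1.64 -0.32  0.9   2.25]
-> [-0.5 -4.3 48.5] [ 0.3 -0.4 -0.2]
```

View pics/w1.png

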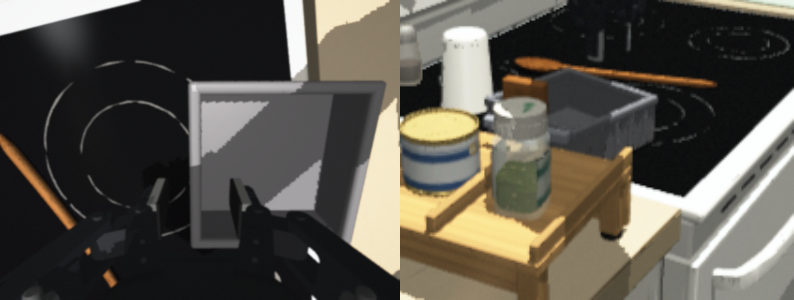

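The wrist view shows the −y crate wall (col 195) between the two fingers (155, 240). I'll lower and grip.

>>> {"api": "step_arm", "payload": {
  "increments": [
    [[0,0,-4,30,0,0,0],[0,0,-4,54,0,0,0],[0,0,-4,54,0,0,0],[-1,0,-4,54,0,0,0],[-1,0,-4,54,0,0,0],[-1,0,-4,54,0,0,0],[-1,0,-4,54,0,0,0],[-1,0,-4,54,0,0,0]]
  ],
  "force": 40
}}

```text
t: 3.75
eef_pos: [0.5181, -0.4631, 0.0487]
tool_rot: [0.002, 0.107, 0.994, -0.0]
contact_force: [-0.2, 2.9, 7.6]
gripper_width: 0.106
grasp_force: 41.6
```

```bash
python3 - <<'E'
from h import *
# crate pivot: target for grip point as crate goes to yaw 5.0
cc=np.array([.5298,-.3885]);g=np.array([.515,-.458])
print("local grip",rot(np.radians(12))@(g-cc))
E
python3 p.py
```

```text
local grip [-2.67219790e-05 -7.10583513e-02]
t 3.75 pos [ 0.5181 -0.4631  0.0487] yawY 77.73 z [ 0.004 -0.001 -1.   ] F [-0.2  2.9  7.6] M [0.67 0.09 0.01] w 0.106 g 41.6 q [ 0.38  0.73  0.38  1.65 -0.35  0.82  2.27]
```

```bash
python3 p.py .528 -.425 .045 95 .538 -.384 .045 95
```

```text
t 3.75 pos [ 0.5181 -0.4631  0.0487] yawY 77.73 z [ 0.004 -0.001 -1.   ] F [-0.2  2.9  7.6] M [0.67 0.09 0.01] w 0.106 g 41.6 q [ 0.38  0.73  0.38  1.65 -0.35  0.82  2.27]
-> [-1.6 39.3  3.7] [ -0.1   0.2 -17.3]
-> [-2.7 81.5  3.7] [ -0.1   0.2 -17.3]
```

>>> {"api": "step_arm", "payload": {
  "increments": [
    [[-1,0,8,-5,0,0,-3],[-1,-1,16,-5,0,0,-7],[-1,-1,24,-5,0,0,-10],[-1,-1,32,-5,0,0,-14],[-1,-2,40,-5,0,0,-17],[-1,-2,50,-5,0,0,-17],[-1,-2,60,-5,0,0,-17],[-1,-3,68,-5,0,0,-17],[-1,-3,72,-5,0,0,-17],[-1,-3,72,-5,0,0,-17]]
  ]
}}

```text
t: 4.58
eef_pos: [0.5353, -0.3912, 0.0505]
tool_rot: [0.0, -0.042, 0.999, 0.0]
contact_force: [1.1, 0.7, -3.4]
gripper_width: 0.106
grasp_force: 40.2
```

```bash
python3 p.py .538 -.382 .047 95
python3 - <<'E'
from station import bot
import cv2,numpy as np
a=bot.read_camera("wrist");np.savez("w2.npz",**a);b=bot.read_camera("scene")["image"][140:300,190:400,::-1]
cv2.imwrite("pics/w2.png",np.hstack([cv2.resize(a["image"][...,::-1],(400,300)),cv2.resize(b,(394,300))]))
E
```

```text
t 4.58 pos [ 0.5353 -0.3912  0.0505] yawY 94.76 z [ 0.     0.001 -1.   ] F [ 1.1  0.7 -3.4] M [-0.09 -0.18 -0.09] w 0.106 g 40.2 q [ 0.32  0.68  0.31  1.73 -0.28  0.78  2.42]
-> [-3.4  9.   3.5] [ 0.   0.  -0.2]
```

View pics/w2.png

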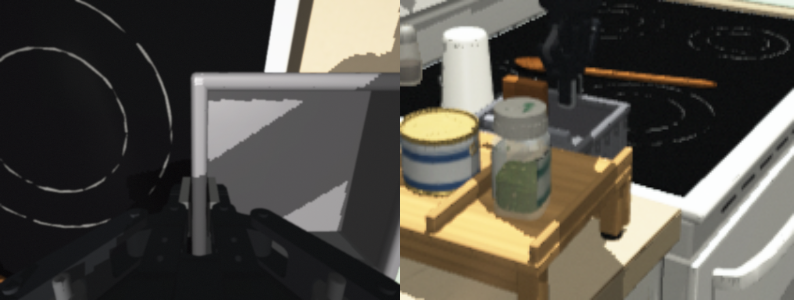

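The wrist view shows the rim (col 200) gripped and aligned with the fingers, the crate just short of the rack. I'll push up to contact.

>>> {"api": "step_arm", "payload": {
  "increments": [
    [[-1,-2,4,0,0,0,0],[-1,-3,7,0,0,0,0],[-1,-3,9,0,0,0,0],[-1,-3,11,0,0,0,0],[-1,-3,11,0,0,0,0]]
  ]
}}

```text
t: 5.1
eef_pos: [0.5365, -0.3813, 0.0503]
tool_rot: [0.0, -0.041, 0.999, 0.0]
contact_force: [-0.1, -0.3, -2.9]
gripper_width: 0.106
grasp_force: 40.3
```

```bash
python3 p.py .538 -.382 .047 95
```

```text
t 5.1 pos [ 0.5365 -0.3813  0.0503] yawY 94.7 z [ 0.  0. -1.] F [-0.1 -0.3 -2.9] M [-0.09 -0.16 -0.01] w 0.106 g 40.3 q [ 0.31  0.67  0.31  1.74 -0.28  0.77  2.4 ]
-> [-1.4 -0.8  3.3] [ 0.   0.  -0.3]
```

>>> {"api": "step_arm", "payload": {
  "increments": [
    [[-1,-1,2,0,0,0,0],[-1,-1,3,0,0,0,0],[-1,-1,4,0,0,0,0],[-1,-1,4,0,0,0,0]]
  ]
}}

```text
t: 5.43
eef_pos: [0.5377, -0.3787, 0.0508]
tool_rot: [0.001, -0.041, 0.999, -0.001]
contact_force: [1.4, -3.8, -3.6]
gripper_width: 0.103
grasp_force: 40.3
```

```bash
python3 p.py .538 -.382 .047 95
```

```text
t 5.43 pos [ 0.5377 -0.3787  0.0508] yawY 94.68 z [ 0.002 -0.002 -1.   ] F [ 1.4 -3.8 -3.6] M [-0.98 -0.44  0.04] w 0.103 g 40.3 q [ 0.3   0.67  0.31  1.75 -0.28  0.77  2.4 ]
-> [-0.1 -3.3  3.8] [-0.1  0.1 -0.3]
```

Contact confirmed (−3.8 N). I'll release and rise.

>>> {"api": "step_arm", "payload": {
  "increments": [
    [[-1,0,-3,0,0,0,0],[0,0,-3,0,0,0,0],[0,0,-3,0,0,0,0],[0,0,-3,0,0,0,0],[0,0,-3,-30,0,0,0],[0,0,-3,-70,0,0,0],[0,0,-3,-110,0,0,0],[0,0,-3,-150,0,0,0],[0,0,-3,-170,0,0,0]]
  ]
}}

```text
t: 6.18
eef_pos: [0.5387, -0.382, 0.2261]
tool_rot: [0.003, -0.041, 0.999, -0.002]
contact_force: [2.0, -0.2, 0.5]
gripper_width: 0.497
grasp_force: 0.0
```

```bash
python3 p.py .4727 -.207 .22 95
```

```text
t 6.18 pos [ 0.5387 -0.382   0.2261] yawY 94.66 z [ 0.006 -0.003 -1.   ] F [ 2.  -0.2  0.5] M [-0.03 -0.08 -0.02] w 0.497 g 0.0 q [ 0.25  0.47  0.38  1.62 -0.2   1.08  2.34]
-> [ 51.6 179.8   5.2] [-0.2  0.3 -0.3]
```

>>> {"api": "step_arm", "payload": {
  "increments": [
    [[0,10,35,0,0,0,0],[0,20,70,0,0,0,0],[0,31,108,0,0,0,0],[0,42,145,0,0,0,0],[0,52,180,0,0,0,0],[0,52,180,0,0,0,0],[0,52,180,0,0,0,0]]
  ]
}}

```text
t: 6.77
eef_pos: [0.4704, -0.2033, 0.2207]
tool_rot: [0.0, -0.043, 0.999, 0.001]
contact_force: [-0.0, -0.6, -0.1]
gripper_width: 0.503
grasp_force: 0.0
```

```bash
python3 p.py .4727 -.207 .123 95
python3 - <<'E'
from station import bot
import cv2,numpy as np
ims=[]
for n in("wrist","top"):
    a=bot.read_camera(n);np.savez(n+"3.npz",**a);ims.append(cv2.resize(a["image"][...,::-1],(400,300)))
cv2.imwrite("pics/w3.png",np.hstack(ims))
E
```

```text
t 6.77 pos [ 0.4704 -0.2033  0.2207] yawY 94.9 z [ 0.     0.001 -1.   ] F [-0.  -0.6 -0.1] M [-0.01  0.03 -0.02] w 0.503 g 0.0 q [-0.02  0.22  0.35  1.97 -0.1   0.96  2.04]
-> [-1.9 -4.  97.7] [ 0.1  0.  -0.1]
```

View pics/w3.png

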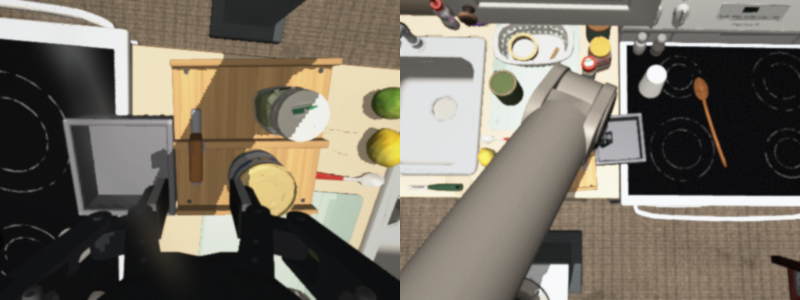

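The wrist view (up = −x, left = −y) shows the crate against the mouth, with rim corners about (65,120),(172,114),(174,214). The tin lane is at rows 147–210, so I need to check for a lateral offset.

Run:
```python
from h import *
w=np.load("wrist3.npz"); im=w["image"]
rc=np.array([.46651,-.13799]); ry=np.radians(5.04)
k=1.28
def rk(p,z): 
    X=ray(w,np.array(p)*k,z)[:2]; return (rot(-ry)@(X-rc)*1000).round(1)
for n,p,z in [("rack(-,-)",(172,63),.093),("rack(-,+)",(339,64),.093),("rack(+,-)",(176,213),.093),("divider mouth",(174,144),.093),("crate(-,-)",(65,120),.065),("crate(-,+)",(172,114),.065),("crate(+,+)",(174,214),.065),("crate(+,-)",(77,214),.065),("gate end -",(196,110),.11),("knob top",(196,156),.157)]: print(n,rk(p,z))
cr=im[120:300,60:260,::-1]; cv2.imwrite("pics/c3.png",cv2.resize(cr,None,fx=3,fy=3,interpolation=cv2.INTER_CUBIC))
```

```text
rack(-,-) [-97.2 -96.7]
rack(-,+) [-95.7  97. ]
rack(+,-) [101.1 -98.3]
divider mouth [  0.  -97.7]
crate(-,-) [ -26.8 -249.2]
crate(-,+) [ -34.7 -102.2]
crate(+,+) [ 120.9 -104.8]
crate(+,-) [ 120.5 -256.2]
gate end - [-45.1 -69. ]
knob top [ -5.  -68.8]
```

View pics/c3.png

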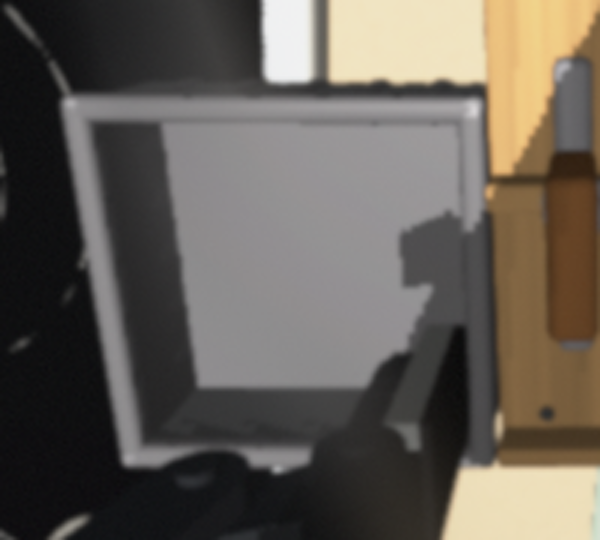

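The crop shows the rim corners at (63,97),(483,97),(492,463),(122,466); the mouth rack edge runs from (485,60) to (497,463).

Run:
```python
from h import *
w=np.load("wrist3.npz")
rc=np.array([.46651,-.13799]); ry=np.radians(5.04)
f=lambda p:(np.array(p)+.5)/3-.5+[60,120]
def rk(p,z): 
    X=ray(w,f(p),z)[:2]; return (rot(-ry)@(X-rc)*1000).round(1)
P=[rk(p,.065) for p in [(490,465),(122,466),(63,96),(483,97)]]
print(P); c,y=fit(P,.152,.152); print(c,np.degrees(y))
print("rail/mouth corner",rk((497,463),.093),"divider",rk((489,177),.093),"knob",rk((571,247),.157),rk((565,60),.11))
```

```text
[array([ 121.9, -104.5]), array([ 122. , -254.3]), array([ -28.9, -251.5]), array([ -28.2, -101.9])]
[  46.7  -178.05] -0.5725570184408242
rail/mouth corner [102.8 -98.3] divider [ -5.8 -97.6] knob [ -3.1 -69.5] [-46.1 -71.6]
```

Allowing for the ~−3 mm bias seen on the knob and divider, the crate is at (50, −178) mm in rack coordinates, yaw −0.6°. That is correct. Now the knob.

>>> {"api": "step_arm", "payload": {
  "increments": [
    [[0,-2,-4,30,0,0,0],[0,-2,-4,60,0,0,0],[0,-2,-4,85,0,0,0],[0,-2,-4,97,0,0,0],[-1,-2,-4,97,0,0,0],[-1,-2,-4,97,0,0,0],[-1,-2,-4,97,0,0,0],[-1,-2,-4,97,0,0,0]]
  ],
  "force": 40
}}

```text
t: 7.53
eef_pos: [0.4723, -0.2064, 0.1229]
tool_rot: [-0.002, -0.042, 0.999, 0.002]
contact_force: [-1.4, 8.7, -9.6]
gripper_width: 0.157
grasp_force: 39.3
```

```bash
python3 p.py .4727 -.207 .123 95
```

```text
t 7.53 pos [ 0.4723 -0.2064  0.1229] yawY 94.78 z [-0.003  0.004 -1.   ] F [-1.4  8.7 -9.6] M [1.59 0.1  0.05] w 0.157 g 39.3 q [ 0.03  0.37  0.32  2.05 -0.17  0.75  2.11]
-> [-0.4 -0.6 -0.1] [ 0.3 -0.2 -0.2]
```

>>> {"api": "step_arm", "payload": {
  "increments": [
    [[-1,0,0,0,0,0,6],[-1,0,0,0,0,0,12],[-1,0,0,0,0,0,18],[-1,0,0,0,0,0,24],[-1,0,0,0,0,0,30],[-1,0,0,0,0,0,36],[-1,0,0,0,0,0,42],[-1,0,0,0,0,0,48],[-1,0,0,0,0,0,54],[-1,0,0,0,0,0,60]]
  ]
}}

```text
t: 8.37
eef_pos: [0.473, -0.205, 0.1229]
tool_rot: [-0.003, 0.465, 0.885, 0.002]
contact_force: [0.0, 12.8, -10.4]
gripper_width: 0.156
grasp_force: 39.4
```

```bash
python3 p.py .4727 -.207 .123 5
```

```text
t 8.37 pos [ 0.473  -0.205   0.1229] yawY 34.55 z [-0.002  0.006 -1.   ] F [  0.   12.8 -10.4] M [ 2.29 -0.35 -0.09] w 0.156 g 39.4 q [-0.17  0.41  0.58  2.06 -0.33  0.77  1.21]
-> [-1.5 -1.4 -0.1] [-0.  -0.4 29.5]
```

>>> {"api": "step_arm", "payload": {
  "increments": [
    [[-1,1,1,0,0,0,6],[-1,2,1,0,0,0,12],[-1,2,1,0,0,0,18],[-1,2,1,0,0,0,24],[-1,2,1,0,0,0,29],[-1,2,1,0,0,0,32],[-1,2,1,0,0,0,32]]
  ]
}}

```text
t: 8.95
eef_pos: [0.4738, -0.2046, 0.123]
tool_rot: [-0.001, 0.689, 0.725, 0.0]
contact_force: [4.3, 5.1, -14.1]
gripper_width: 0.157
grasp_force: 58.9
```

```bash
python3 p.py .4727 -.207 .123 5
```

```text
t 8.95 pos [ 0.4738 -0.2046  0.123 ] yawY 2.93 z [-0.001  0.002 -1.   ] F [  4.3   5.1 -14.1] M [ 0.95 -0.85  1.47] w 0.157 g 58.9 q [-0.29  0.44  0.73  2.07 -0.42  0.78  0.75]
-> [-2.3 -1.2 -0. ] [-0.  -0.1 -2.1]
```

The gate reads fully open against its stop (1.5 N m moment). I'll release, rise and check the wrist camera's offset before choosing the push orientation.

>>> {"api": "step_arm", "payload": {
  "increments": [
    [[-1,0,0,0,0,0,-2],[0,0,0,0,0,0,-2],[0,0,0,0,0,0,-2],[0,0,0,0,0,0,-2],[0,0,0,-30,0,0,-2],[0,0,0,-70,0,0,-2],[0,0,0,-100,0,0,-2],[0,0,0,-100,0,0,-2]]
  ]
}}

```text
t: 9.62
eef_pos: [0.476, -0.2101, 0.2296]
tool_rot: [0.005, 0.679, 0.734, 0.003]
contact_force: [1.0, -0.6, 0.1]
gripper_width: 0.501
grasp_force: 0.0
```

```bash
python3 - <<'E'
from h import *
from station import bot
w=np.load("wrist3.npz"); print("cam-TCP @95deg",-w["R"].T@w["t"]-[.4704,-.2033,.2207])
w=bot.read_camera("wrist"); np.savez("wrist4.npz",**w); cv2.imwrite("pics/w4.png",cv2.resize(w["image"][...,::-1],(700,525)))
rc=np.array([.46651,-.13799]); ry=np.radians(5.04)
for p in [(.05,.095),(.05,-.05)]: print(p,rc+rot(ry)@p)
E
python3 p.py
```

```text
cam-TCP @95deg [-0.07177976 -0.0070636   0.14424792]
(0.05, 0.095) [ 0.50797082 -0.03896475]
(0.05, -0.05) [ 0.52070924 -0.18340412]
t 9.67 pos [ 0.4749 -0.209   0.2271] yawY 4.58 z [ 0.008 -0.001 -1.   ] F [-0.1 -0.8 -0.9] M [ 0.02 -0.06 -0.02] w 0.501 g 0.0 q [-0.4   0.28  0.84  1.98 -0.26  0.98  0.65]
```

View pics/w4.png

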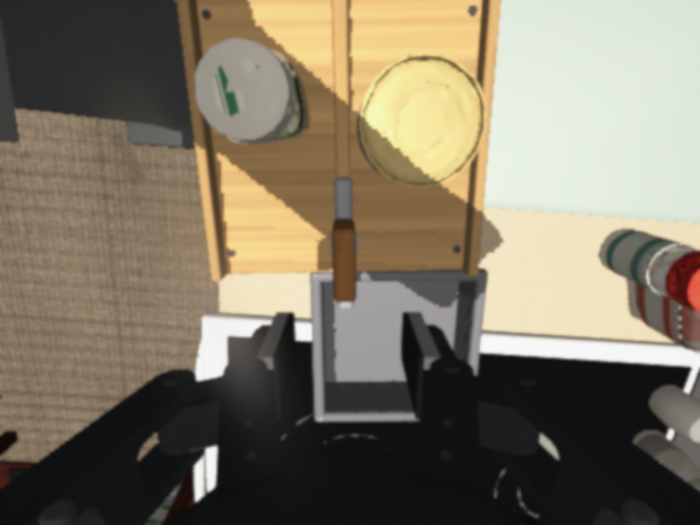

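The gate lies along the divider (343,240), fully open. The tin (422,120) is clear in its lane, the jar stands, and the crate is in front of the tin lane. Next: go behind the tin with fingers shut.

```bash
python3 p.py .508 -.035 .235 -85
```

```text
t 9.67 pos [ 0.4749 -0.209   0.2271] yawY 4.58 z [ 0.008 -0.001 -1.   ] F [-0.1 -0.8 -0.9] M [ 0.02 -0.06 -0.02] w 0.501 g 0.0 q [-0.4   0.28  0.84  1.98 -0.26  0.98  0.65]
-> [170.8  46.9  -7.8] [ 0.4 -0.3 89.6]
```

>>> {"api": "step_arm", "payload": {
  "increments": [
    [[-1,17,5,-8,0,0,7],[-1,34,9,-8,0,0,14],[-1,51,14,-8,0,0,21],[-1,68,19,-8,0,0,28],[-1,85,23,-8,0,0,35],[-1,102,28,-8,0,0,42],[-1,120,33,-8,0,0,49],[-1,137,38,-8,0,0,56],[-1,154,42,-8,0,0,63],[-1,171,47,-8,0,0,70]]
  ]
}}

```text
t: 10.5
eef_pos: [0.5053, -0.0324, 0.231]
tool_rot: [-0.0, 0.978, 0.21, -0.0]
contact_force: [-0.4, -0.4, -1.1]
gripper_width: 0.002
grasp_force: 0.0
```

>>> {"api": "step_arm", "payload": {
  "increments": [
    [[-1,0,0,0,0,0,7],[-1,0,0,0,0,0,14],[-1,0,0,0,0,0,20],[-1,0,0,0,0,0,20],[-1,0,0,0,0,0,20]]
  ]
}}

```text
t: 10.92
eef_pos: [0.5054, -0.0333, 0.2309]
tool_rot: [0.0, 0.999, 0.042, -0.0]
contact_force: [-0.3, 0.2, -0.1]
gripper_width: -0.002
grasp_force: 0.0
```

```bash
python3 p.py .508 -.035 .09 -85
```

```text
t 10.92 pos [ 0.5054 -0.0333  0.2309] yawY -85.19 z [-0.001 -0.001 -1.   ] F [-0.3  0.2 -0.1] M [-0.02 -0.01  0.07] w -0.002 g 0.0 q [-1.01  0.4   1.22  2.   -0.44  1.04 -1.06]
-> [  2.5   1.8 140.9] [ 0.1  0.  -0.2]
```

>>> {"api": "step_arm", "payload": {
  "increments": [
    [[-1,2,0,35,0,0,0],[-1,2,0,70,0,0,0],[-1,2,0,105,0,0,0],[-1,2,0,130,0,0,0],[-1,2,0,140,0,0,0],[-1,2,0,140,0,0,0]]
  ]
}}

```text
t: 11.42
eef_pos: [0.5062, -0.0331, 0.0897]
tool_rot: [0.0, 0.999, 0.041, -0.002]
contact_force: [-0.3, -0.0, 0.6]
gripper_width: -0.002
grasp_force: 0.0
```

```bash
python3 p.py .5164 -.135 .09 -85 .5215 -.1915 .09 -85
```

```text
t 11.42 pos [ 0.5062 -0.0331  0.0897] yawY -85.26 z [-0.004 -0.    -1.   ] F [-0.3 -0.   0.6] M [ 0.03  0.02 -0.01] w -0.002 g 0.0 q [-0.77  0.59  0.94  2.11 -0.69  0.79 -0.88]
-> [  1.7 102.4  -0.3] [-0.   0.2 -0.3]
-> [  2.1 159.2  -0.3] [-0.   0.2 -0.3]
```

>>> {"api": "step_arm", "payload": {
  "increments": [
    [[-1,0,15,0,0,0,0],[-1,1,27,0,0,0,0],[-1,1,37,0,0,0,0],[-1,1,47,0,0,0,0],[-1,1,57,0,0,0,0],[-1,2,67,0,0,0,0],[-1,2,77,0,0,0,0],[-1,2,87,0,0,0,0],[-1,2,97,0,0,0,0],[-1,2,107,0,0,0,0]]
  ]
}}

```text
t: 12.25
eef_pos: [0.5199, -0.1385, 0.0928]
tool_rot: [-0.001, 0.999, 0.042, 0.001]
contact_force: [0.6, 8.0, 9.2]
gripper_width: -0.006
grasp_force: 6.1
```

```bash
python3 p.py .525 -.233 .09 -85
python3 - <<'E'
from h import *
from station import bot
w=bot.read_camera("wrist")["image"]; s=bot.read_camera("scene")["image"][140:300,190:400]
cv2.imwrite("pics/w5.png",np.hstack([cv2.resize(w,(400,300)),cv2.resize(s,(394,300))])[...,::-1])
E
```

```text
t 12.25 pos [ 0.5199 -0.1385  0.0928] yawY -85.2 z [ 0.002  0.003 -1.   ] F [0.6 8.  9.2] M [ 1.49 -0.28 -0.01] w -0.006 g 6.1 q [-0.53  0.62  0.91  2.04 -0.68  0.82 -0.69]
-> [-2.9 94.6  2.6] [-0.1 -0.1 -0.2]
```

View pics/w5.png

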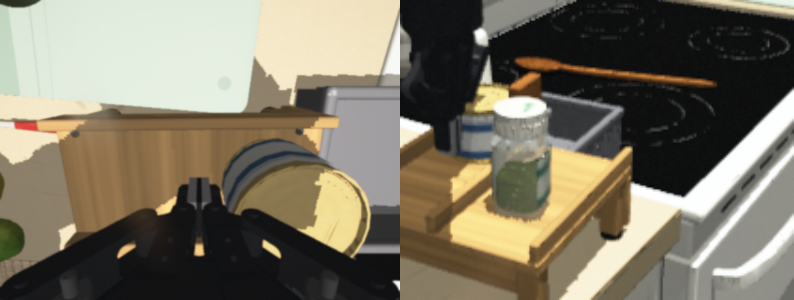

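Ten pictures used, so numbers only from here. This one shows the tin upright in its lane with the finger behind it, the jar standing and the crate in place. Continuing the push.

>>> {"api": "step_arm", "payload": {
  "increments": [
    [[-1,-1,10,0,0,0,0],[-1,-1,20,0,0,0,0],[-1,-2,30,0,0,0,0],[-1,-2,40,0,0,0,0]]
  ]
}}

```text
t: 12.68
eef_pos: [0.5215, -0.1773, 0.093]
tool_rot: [-0.002, 0.999, 0.042, 0.001]
contact_force: [-2.9, 19.4, 32.6]
gripper_width: -0.002
grasp_force: 19.4
```

```bash
python3 p.py .525 -.233 .09 -85
```

```text
t 12.68 pos [ 0.5215 -0.1773  0.093 ] yawY -85.15 z [ 0.003  0.004 -1.   ] F [-2.9 19.4 32.6] M [ 2.91  0.49 -0.06] w -0.002 g 19.4 q [-0.44  0.63  0.9   2.01 -0.68  0.83 -0.63]
-> [-1.2 55.8  2.8] [-0.2 -0.2 -0.1]
```

>>> {"api": "step_arm", "payload": {
  "increments": [
    [[-1,-1,-4,0,0,0,0],[-1,-1,-8,0,0,0,0],[-1,-1,-8,0,0,0,0]]
  ]
}}

```text
t: 12.93
eef_pos: [0.518, -0.1707, 0.0916]
tool_rot: [-0.0, 0.999, 0.041, 0.0]
contact_force: [-0.3, -0.1, -0.2]
gripper_width: 0.006
grasp_force: 0.0
```

```bash
python3 p.py
python3 - <<'E'
from h import *
from station import bot
rc=np.array([.46651,-.13799]); ry=np.radians(5.04)
for n in("scene","wrist"):
    c=bot.read_camera(n); np.savez(n+"6.npz",**c)
    h=cv2.cvtColor(c["image"],cv2.COLOR_RGB2HSV)
    for nm,lo,hi in(("yellow",(22,60,110),(32,150,255)),("blue",(105,70,40),(125,255,200))):
        m=cv2.inRange(h,lo,hi); m=cv2.morphologyEx(m,cv2.MORPH_OPEN,np.ones((3,3)))
        k,l,s,ce=cv2.connectedComponentsWithStats(m)
        for i in range(1,k):
            if s[i,4]>60: print(n,nm,s[i].tolist(),ce[i].round(1), "rack@.133",(rot(-ry)@(ray(c,ce[i],.133)[:2]-rc)*1000).round(0))
s=np.load("scene6.npz")
for y in(-.06,-.08,-.1,-.12):
    print(y,proj(s,(*(rc+rot(ry)@[.05,y]),.133)).round(1))
E
```

```text
t 12.93 pos [ 0.518  -0.1707  0.0916] yawY -85.25 z [ 0.     0.001 -1.   ] F [-0.3 -0.1 -0.2] M [0.06 0.06 0.01] w 0.006 g 0.0 q [-0.46  0.63  0.91  2.03 -0.68  0.82 -0.64]
scene yellow [271, 220, 30, 17, 331] [283.6 228.2] rack@.133 [-101.   30.]
scene yellow [267, 248, 10, 9, 63] [271.4 251.9] rack@.133 [-118.  104.]
scene yellow [223, 252, 42, 27, 645] [242.6 264.3] rack@.133 [-99. 151.]
wrist yellow [401, 203, 88, 121, 7069] [447.  260.4] rack@.133 [  59. -117.]
wrist yellow [287, 244, 9, 20, 140] [290.9 253. ] rack@.133 [ 63. -53.]
wrist blue [307, 173, 59, 94, 725] [325.3 212.3] rack@.133 [ 81. -66.]
wrist blue [340, 185, 87, 92, 1443] [369.7 225.2] rack@.133 [ 75. -84.]
-0.06 [232.1 192.2]
-0.08 [237.6 188.7]
-0.1 [242.9 185.3]
-0.12 [248. 182.]
```

Run:
```python
from h import *
w=np.load("wrist6.npz"); h=cv2.cvtColor(w["image"],cv2.COLOR_RGB2HSV)
rc=np.array([.46651,-.13799]); ry=np.radians(5.04)
m=cv2.inRange(h,(18,50,90),(34,170,255)); m[:,:380]=0
m=cv2.morphologyEx(m,cv2.MORPH_CLOSE,np.ones((5,5)))
cs=max(cv2.findContours(m,0,2)[0],key=cv2.contourArea); e=cv2.fitEllipse(cv2.convexHull(cs)); print(e,cv2.contourArea(cs),cv2.boundingRect(cs))
print(cv2.approxPolyDP(cv2.convexHull(cs),3,True)[:,0].tolist())
C=-w["R"].T@w["t"]; print("cam",C,"fwd",w["R"][2])
for z in (.133,.12,.1,.08): print(z,(rot(-ry)@(ray(w,e[0],z)[:2]-rc)*1000).round(0))
# expected ellipse of top disc for a tin tipped forward by th about the deck edge (analytic point projection, check of a few angles)
a=np.linspace(0,2*np.pi,40)
for yc in(-.1,-.11,-.12):
  for th in np.radians([0,20,40,60,80]):
    pts=[]
    for t in a:
        x,y,z=.0375*np.cos(t),.0375*np.sin(t)+yc+.1,.058
        y2,z2=y*np.cos(th)-z*np.sin(th),z*np.cos(th)-y*np.sin(th)*-1*-1
        z2=z*np.cos(th)+y*np.sin(th)
        pts.append(proj(w,(*(rc+rot(ry)@[.05+x,y2-.1]),z2+.075)))
    ee=cv2.fitEllipse(np.float32(pts)); print(yc,round(np.degrees(th)),np.round(ee[0]),np.round(ee[1]),round(ee[2]))
```

```text
((442.49578857421875, 260.24224853515625), (116.88664245605469, 146.3126983642578), 28.302669525146484) 11647.5 (380, 195, 124, 138)
[[466, 195], [487, 201], [498, 213], [503, 246], [487, 294], [470, 319], [455, 332], [380, 293], [380, 250], [397, 225], [416, 207]]
cam [ 0.58928495 -0.1658316   0.2356528 ] fwd [-0.28114345 -0.023163   -0.95938618]
0.133 [  59. -115.]
0.12 [  52. -125.]
0.1 [  40. -140.]
0.08 [  28. -155.]
-0.1 0 [403. 273.] [151. 186.] 68
-0.1 20 [438. 270.] [104. 176.] 34
-0.1 40 [464. 262.] [ 33. 164.] 18
-0.1 60 [474. 249.] [ 32. 149.] 8
-0.1 80 [467. 234.] [ 74. 133.] 177
-0.11 0 [427. 273.] [149. 188.] 66
-0.11 20 [455. 266.] [ 99. 172.] 33
-0.11 40 [471. 255.] [ 30. 156.] 18
-0.11 60 [471. 241.] [ 29. 140.] 8
-0.11 80 [457. 226.] [ 66. 125.] 179
-0.12 0 [451. 273.] [148. 190.] 64
-0.12 20 [471. 262.] [ 93. 168.] 32
-0.12 40 [477. 248.] [ 27. 149.] 18
-0.12 60 [468. 234.] [ 26. 133.] 9
-0.12 80 [449. 220.] [ 59. 118.] 180
```

>>> {"api": "step_arm", "payload": {
  "increments": [
    [[-1,0,0,0,0,0,0],[-1,0,0,0,0,0,0],[-1,0,0,0,0,0,0]]
  ]
}}

```text
t: 13.28
eef_pos: [0.5179, -0.1714, 0.0912]
tool_rot: [0.0, 0.999, 0.041, -0.0]
contact_force: [-0.5, -0.4, -0.6]
gripper_width: -0.002
grasp_force: 0.0
```

```bash
cat > ell.py <<'E'
from h import *
from station import bot
w=bot.read_camera("wrist"); np.savez("wl.npz",**w); h=cv2.cvtColor(w["image"],cv2.COLOR_RGB2HSV)
m=cv2.inRange(h,(18,50,90),(34,170,255)); m[:,:380]=0
m=cv2.morphologyEx(m,cv2.MORPH_CLOSE,np.ones((5,5)))
cs=max(cv2.findContours(m,0,2)[0],key=cv2.contourArea); print(cv2.fitEllipse(cv2.convexHull(cs)),cv2.contourArea(cs),cv2.boundingRect(cs))
m=cv2.inRange(h,(105,70,40),(125,255,200)); m=cv2.morphologyEx(m,cv2.MORPH_OPEN,np.ones((3,3)))
k,l,s,ce=cv2.connectedComponentsWithStats(m); print([(s[i].tolist(),ce[i].round(0).tolist()) for i in range(1,k) if s[i,4]>60])
E
python3 ell.py; python3 p.py
```

```text
((437.5134582519531, -97.07624816894531), (95.1688232421875, 521.4456176757812), 7.905623912811279) 3311.0 (380, 0, 90, 101)
[([392, 161, 28, 105, 1087], [409.0, 213.0]), ([438, 162, 33, 105, 1199], [459.0, 214.0])]
t 13.33 pos [ 0.5179 -0.1715  0.0912] yawY -85.32 z [-0. -0. -1.] F [ 0.7 -0.2 -0.1] M [-0.03 -0.02 -0.  ] w -0.001 g 0.0 q [-0.46  0.63  0.91  2.03 -0.68  0.82 -0.64]
```

Run:
```python
from h import *
w=np.load("wl.npz"); rc=np.array([.46651,-.13799]); ry=np.radians(5.04)
print("f",w["camera_matrix"][0,0])
r=lambda p,z:(rot(-ry)@(ray(w,p,z)[:2]-rc)*1000).round(0).tolist()
for z in(.0475,.06,.085,.1):
    print(z,"bands",r((409,213),z),r((459,214),z),"ends of band1",r((405,162),z),r((405,265),z),"band2",r((455,163),z),r((455,266),z))
# crate rim as seen: grey mask extents vs predicted corners
for x in(-26,126):
  for y in(-102,-254): print(x,y,proj(w,(*(rc+rot(ry)@[x/1000,y/1000]),.065)).round(0))
# colour profile along the row 213 
h=cv2.cvtColor(w["image"],cv2.COLOR_RGB2HSV); print([(u,h[213,u].tolist()) for u in range(330,512,10)])
```

```text
f 280.9960499864166
0.0475 bands [47.0, -149.0] [46.0, -185.0] ends of band1 [84.0, -141.0] [5.0, -152.0] band2 [83.0, -175.0] [4.0, -190.0]
0.06 bands [52.0, -142.0] [51.0, -175.0] ends of band1 [86.0, -134.0] [13.0, -145.0] band2 [86.0, -166.0] [12.0, -180.0]
0.085 bands [62.0, -127.0] [61.0, -156.0] ends of band1 [91.0, -121.0] [28.0, -130.0] band2 [91.0, -148.0] [27.0, -160.0]
0.1 bands [67.0, -118.0] [67.0, -144.0] ends of band1 [94.0, -112.0] [37.0, -121.0] band2 [93.0, -137.0] [36.0, -148.0]
-26 -102 [342. 316.]
-26 -254 [551. 315.]
126 -102 [364.  96.]
126 -254 [628.  94.]
[(330, [17, 122, 140]), (340, [16, 123, 145]), (350, [16, 123, 137]), (360, [165, 3, 166]), (370, [21, 120, 68]), (380, [21, 113, 68]), (390, [21, 124, 68]), (400, [23, 114, 237]), (410, [107, 120, 180]), (420, [104, 26, 225]), (430, [30, 2, 250]), (440, [30, 2, 250]), (450, [40, 3, 250]), (460, [107, 122, 176]), (470, [107, 72, 196]), (480, [30, 2, 249]), (490, [22, 118, 224]), (500, [15, 12, 43]), (510, [0, 6, 41])]
```

The tin lies level on its side at centre height ≈0.05 m, rack (47, −167): inside the crate. Now raise and return to the knob.

>>> {"api": "step_arm", "payload": {
  "increments": [
    [[-1,0,-5,0,0,0,0],[-1,0,-5,-35,0,0,0],[-1,0,-5,-75,0,0,0],[-1,0,-5,-115,0,0,0],[-1,0,-5,-140,0,0,0],[-1,0,-5,-140,0,0,0]]
  ]
}}

```text
t: 13.83
eef_pos: [0.5202, -0.1677, 0.2363]
tool_rot: [0.001, 0.999, 0.041, 0.004]
contact_force: [1.0, -0.1, -0.3]
gripper_width: 0.001
grasp_force: 0.0
```

```bash
python3 p.py .4735 -.2055 .23 5
```

```text
t 13.83 pos [ 0.5202 -0.1677  0.2363] yawY -85.33 z [ 0.008 -0.001 -1.   ] F [ 1.  -0.1 -0.3] M [-0.02 -0.07 -0.  ] w 0.001 g 0.0 q [-0.65  0.45  1.13  1.91 -0.47  1.07 -0.82]
-> [-49.6  33.9   5.9] [  0.4  -0.3 -90.3]
```

>>> {"api": "step_arm", "payload": {
  "increments": [
    [[0,-5,3,0,0,0,-7],[0,-10,7,0,0,0,-14],[0,-15,10,0,0,0,-21],[0,-20,14,0,0,0,-28],[0,-25,17,0,0,0,-35],[0,-30,20,0,0,0,-42],[0,-35,24,0,0,0,-49],[0,-40,27,0,0,0,-56],[0,-45,31,0,0,0,-63],[0,-50,34,0,0,0,-70]]
  ]
}}

```text
t: 14.67
eef_pos: [0.4699, -0.2041, 0.2308]
tool_rot: [-0.0, 0.793, 0.609, -0.0]
contact_force: [-0.5, 0.1, -0.4]
gripper_width: 0.503
grasp_force: 0.0
```

>>> {"api": "step_arm", "payload": {
  "increments": [
    [[0,0,0,0,0,0,-7],[0,0,0,0,0,0,-14],[0,0,0,0,0,0,-20],[0,0,0,0,0,0,-20],[0,0,0,0,0,0,-20]]
  ]
}}

```text
t: 15.08
eef_pos: [0.4703, -0.2041, 0.231]
tool_rot: [-0.0, 0.679, 0.734, 0.0]
contact_force: [-0.2, -0.6, -0.0]
gripper_width: 0.498
grasp_force: 0.0
```

```bash
python3 p.py .4735 -.2055 .123 5
python3 - <<'E'
from h import *
from station import bot
w=bot.read_camera("wrist"); np.savez("w7.npz",**w); rc=np.array([.46651,-.13799]); ry=np.radians(5.04)
h=cv2.cvtColor(w["image"],cv2.COLOR_RGB2HSV)
for nm,lo,hi in(("blue",(100,60,40),(125,255,220)),("knob",(6,130,50),(14,255,200))):
    m=cv2.inRange(h,lo,hi); k,l,s,ce=cv2.connectedComponentsWithStats(m)
    for i in range(1,k):
        if s[i,4]>150: print(nm,s[i].tolist(),ce[i].round(0),(rot(-ry)@(ray(w,ce[i],.157 if nm=="knob" else .07)[:2]-rc)*1000).round(0))
E
```

```text
t 15.08 pos [ 0.4703 -0.2041  0.231 ] yawY 4.5 z [-0.     0.001 -1.   ] F [-0.2 -0.6 -0. ] M [-0.01 -0.01  0.02] w 0.498 g 0.0 q [-0.35  0.25  0.76  1.98 -0.21  0.99  0.59]
-> [ -1.7   3.2 108. ] [-0.  -0.  -0.5]
knob [251, 168, 16, 58, 795] [259. 197.] [  1. -65.]
```

Knob still open and at its place. Descend and grip.

>>> {"api": "step_arm", "payload": {
  "increments": [
    [[0,-2,3,30,0,0,0],[0,-2,3,65,0,0,0],[0,-2,3,95,0,0,0],[0,-2,3,108,0,0,0],[-1,-2,3,108,0,0,0],[-1,-2,3,108,0,0,0],[-1,-2,3,108,0,0,0],[-1,-2,3,108,0,0,0]]
  ],
  "force": 40
}}

```text
t: 15.8
eef_pos: [0.474, -0.2063, 0.1239]
tool_rot: [0.001, 0.677, 0.736, -0.0]
contact_force: [1.2, -2.4, -10.1]
gripper_width: 0.155
grasp_force: 39.9
```

>>> {"api": "step_arm", "payload": {
  "increments": [
    [[-1,0,0,0,0,0,-6],[-1,0,0,0,0,0,-12],[-1,0,0,0,0,0,-18],[-1,0,0,0,0,0,-24],[-1,0,0,0,0,0,-30],[-1,0,0,0,0,0,-36],[-1,0,0,0,0,0,-42],[-1,0,0,0,0,0,-48],[-1,0,0,0,0,0,-54],[-1,0,0,0,0,0,-60]]
  ]
}}

```text
t: 16.63
eef_pos: [0.4741, -0.2063, 0.1238]
tool_rot: [0.001, 0.217, 0.976, -0.0]
contact_force: [2.5, -1.6, -9.6]
gripper_width: 0.157
grasp_force: 39.1
```

```bash
python3 p.py .4735 -.2055 .123 95
```

```text
t 16.63 pos [ 0.4741 -0.2063  0.1238] yawY 64.94 z [ 0.001 -0.001 -1.   ] F [ 2.5 -1.6 -9.6] M [-0.26 -0.38  0.1 ] w 0.157 g 39.1 q [-0.04  0.38  0.4   2.05 -0.21  0.75  1.63]
-> [0.9 0.4 0.8] [ -0.    0.1 -30.1]
```

Turn the rest to the stop, back off 2°, release, rise, and move clear behind so the top view is free.

>>> {"api": "step_arm", "payload": {
  "increments": [
    [[-1,0,0,0,0,0,-6],[-1,0,0,0,0,0,-12],[-1,0,0,0,0,0,-18],[-1,0,0,0,0,0,-24],[-1,0,0,0,0,0,-29],[-1,0,0,0,0,0,-33],[-1,0,0,0,0,0,-33]]
  ]
}}

```text
t: 17.22
eef_pos: [0.4739, -0.2062, 0.1239]
tool_rot: [0.001, -0.066, 0.998, 0.0]
contact_force: [1.3, 0.3, -6.6]
gripper_width: 0.156
grasp_force: 54.0
```

```bash
python3 p.py
```

```text
t 17.22 pos [ 0.4739 -0.2062  0.1239] yawY 97.6 z [ 0.001  0.001 -1.   ] F [ 1.3  0.3 -6.6] M [ 0.16 -0.2  -1.01] w 0.156 g 54.0 q [ 0.08  0.36  0.26  2.04 -0.14  0.75  2.12]
```

>>> {"api": "step_arm", "payload": {
  "increments": [
    [[-1,0,0,0,0,0,2],[0,0,0,0,0,0,2],[0,0,0,0,0,0,2],[0,0,0,0,0,0,2],[0,0,0,-30,0,0,2],[0,0,0,-70,0,0,2],[0,0,0,-110,0,0,2],[0,0,0,-120,0,0,2],[0,0,0,-120,0,0,2]]
  ]
}}

```text
t: 17.97
eef_pos: [0.4762, -0.2071, 0.2475]
tool_rot: [0.004, -0.05, 0.999, -0.001]
contact_force: [0.1, 0.5, 0.1]
gripper_width: 0.501
grasp_force: 0.0
```

```bash
python3 p.py .5 .2 .25 78
```

```text
t 17.97 pos [ 0.4762 -0.2071  0.2475] yawY 95.68 z [ 0.008 -0.002 -1.   ] F [0.1 0.5 0.1] M [ 0.01 -0.02 -0.03] w 0.501 g 0.0 q [ 0.03  0.2   0.31  1.93 -0.07  1.02  2.03]
-> [-64.  402.7  -3. ] [-0.1  0.5 17.7]
```

>>> {"api": "step_arm", "payload": {
  "increments": [
    [[0,-6,40,0,0,0,2],[0,-13,80,0,0,0,4],[0,-19,120,0,0,0,6],[0,-26,160,0,0,0,8],[0,-32,200,0,0,0,10],[0,-38,240,0,0,0,12],[0,-45,280,0,0,0,14],[0,-51,320,0,0,0,16],[0,-58,360,0,0,0,18],[0,-60,390,0,0,0,18]]
  ]
}}

```text
t: 18.8
eef_pos: [0.494, 0.1917, 0.2421]
tool_rot: [-0.001, 0.107, 0.994, 0.0]
contact_force: [0.4, 1.0, -0.3]
gripper_width: 0.498
grasp_force: 0.0
```

>>> {"api": "step_arm", "payload": {
  "increments": [
    [[0,40,40,0,0,0,0],[0,60,80,0,0,0,0],[0,80,115,0,0,0,0],[0,100,150,0,0,0,0],[0,120,185,0,0,0,0],[0,130,220,0,0,0,0],[0,130,220,0,0,0,0],[0,130,220,0,0,0,0]]
  ]
}}

```text
t: 19.47
eef_pos: [0.4121, 0.4342, 0.2416]
tool_rot: [-0.001, 0.104, 0.995, -0.0]
contact_force: [0.5, -0.1, -0.3]
gripper_width: 0.499
grasp_force: 0.0
```

```bash
python3 p.py
python3 - <<'E'
from h import *
from station import bot
w=bot.read_camera("top"); np.savez("top9.npz",**w); rc=np.array([.46651,-.13799]); ry=np.radians(5.04)
h=cv2.cvtColor(w["image"],cv2.COLOR_RGB2HSV); g0=np.load("top.npz")["image"]
roi=np.zeros(h.shape[:2],np.uint8); roi[135:255,155:330]=1
Z=dict(blue=.07,knob=.157,jartop=.173,)
for nm,lo,hi,z in(("blue",(100,50,40),(125,255,230),.07),("yellow",(22,90,120),(30,170,255),.06),("knob",(5,130,60),(13,255,210),.157),("jar",(0,0,215),(179,25,255),.173),("grey",(100,0,55),(179,25,190),.065)):
    m=cv2.inRange(h,lo,hi)*roi; k,l,s,ce=cv2.connectedComponentsWithStats(m)
    for i in range(1,k):
        if s[i,4]>25: 
            r=cv2.minAreaRect(cv2.findContours((l==i).astype(np.uint8),0,2)[0][0])
            print(nm,s[i].tolist(),ce[i].round(0),"rect",np.round(r[1]),round(r[2],1),"rack",(rot(-ry)@(ray(w,ce[i],z)[:2]-rc)*1000).round(0))
# change against the start, within rack region except the tin
d=cv2.absdiff(w["image"],g0).max(2); print("jar+rack near-lane diff",d[205:245,165:250].mean().round(1),"gate diff",d[172:222,230:243].mean().round(1))
E
```

```text
t 19.47 pos [0.4121 0.4342 0.2416] yawY 78.05 z [-0.002  0.    -1.   ] F [ 0.5 -0.1 -0.3] M [-0.02 -0.03  0.02] w 0.499 g 0.0 q [-0.87  0.35 -0.06  1.73  0.02  1.07  0.43]
blue [259, 165, 4, 29, 56] [261. 179.] rect [28.  2.] 85.6 rack [  45. -130.]
blue [271, 164, 5, 29, 74] [273. 178.] rect [28.  3.] 87.4 rack [  45. -159.]
yellow [178, 180, 3, 19, 33] [179. 190.] rect [ 2. 18.] 0.0 rack [36. 65.]
yellow [240, 219, 6, 18, 59] [243. 228.] rect [17.  5.] 90.0 rack [-67. -79.]
yellow [168, 220, 5, 22, 47] [170. 231.] rect [21.  4.] 84.3 rack [-60.  90.]
yellow [175, 223, 10, 20, 79] [179. 234.] rect [19.  9.] 78.7 rack [-68.  69.]
knob [233, 192, 6, 12, 45] [236. 198.] rect [11.  5.] 90.0 rack [ -9. -69.]
jar [155, 135, 74, 33, 1698] [189. 146.] rect [32. 73.] 90.0 rack [105.  20.]
jar [283, 135, 7, 11, 76] [286. 140.] rect [10.  6.] 90.0 rack [ 104. -185.]
jar [262, 166, 10, 25, 211] [267. 178.] rect [24.  9.] 90.0 rack [  25. -137.]
jar [275, 167, 5, 22, 79] [277. 177.] rect [21.  4.] 83.7 rack [  24. -158.]
jar [180, 208, 22, 21, 353] [190. 218.] rect [20. 21.] 90.0 rack [-46.  26.]
jar [283, 211, 47, 44, 471] [295. 239.] rect [43. 46.] 90.0 rack [-106. -182.]
jar [190, 213, 88, 39, 1047] [257. 237.] rect [38. 87.] 90.0 rack [ -96. -107.]
grey [248, 135, 68, 115, 3034] [285. 180.] rect [115.  64.] 84.3 rack [  38. -188.]
jar+rack near-lane diff 4.3 gate diff 4.5
```

Run:
```python
from h import *
w=np.load("top9.npz"); rc=np.array([.46651,-.13799]); ry=np.radians(5.04)
h=cv2.cvtColor(w["image"],cv2.COLOR_RGB2HSV)
m=cv2.inRange(h,(100,0,50),(179,30,190)); roi=np.zeros_like(m); roi[140:218,288:325]=255; m&=roi
m=cv2.morphologyEx(m,cv2.MORPH_OPEN,np.ones((3,3)))
k,l,s,ce=cv2.connectedComponentsWithStats(m); i=1+s[1:,4].argmax(); print(s[i])
top=[];bot_=[];right=[]
for u in range(292,310): v=np.where(l[:,u]==i)[0]; top.append((u,v.min()-.5)); bot_.append((u,v.max()+.5))
for v in range(155,205): u=np.where(l[v]==i)[0]; right.append((u.max()+.5,v)) if len(u) else 0
for n,P in(("+x side",top),("-x side",bot_),("-y side",right)):
    X=np.array([rot(-ry)@(ray(w,p,.065)[:2]-rc)*1000 for p in P]); d=np.polyfit(X[:,1],X[:,0],1) if n[1]=="x" else np.polyfit(X[:,0],X[:,1],1)
    print(n,X[:,0 if n[1]=="x" else 1].mean().round(1),"slope deg",np.degrees(np.arctan(d[0])).round(1))
```

```text
[ 288  144   28   66 1550]
+x side 124.7 slope deg 3.3
-x side -31.8 slope deg -0.9
-y side -254.9 slope deg -0.5
```

```bash
python3 -c "
from station import bot
print(bot.hand_in())"
```

```text
the job is handed in; nothing more can be done
None
```

The job is handed in at about 20 s of the 67 s allowed: the crate is against the rack in front of the far lane, the tin was pushed off the end and lies on its side in the crate, the gate knob is back at its shut stop, and the jar is where it was; the hand-in gave no verdict, and I confirmed the final state from camera measurements rather than by viewing it.

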